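# Rotate the seasoning rack and show the oldest tube's base to the code reader

### The arm

A 7-joint arm with a two-finger parallel gripper is mounted at the origin on the work surface. World frame = base frame: x ahead of the robot, y to its left, z up, the work surface at z = 0. Lengths are in m, angles in rad, forces in N, time in s.
With the tool pointing down it reaches from about 0.4 to 0.875 m from the base axis. Payload 6.5 kg.
Tool frame: the origin (TCP) lies at the very end of the fingers, on their centre line; the grasp point (between the pads) lies 19 mm behind it; z points along the fingers, y is the direction in which the jaws open and shut (so a half turn about z gives the same grasp; the last joint's range is limited). The gripper opens to 85 mm and grips with 20 to 120 N. Pads are 22 mm wide; open, the fingers measure 114 mm over their backs; the gripper's body (76 mm by 85 mm) begins 54 mm behind the grasp point. The pads swing forward as they close: fully open they stand 13 mm farther back than shut.
Start: joints at [1.086, 0.536, -0.004, 1.538, 0.003, 1.067, -0.071], TCP at [0.264, -0.594, 0.209] pointing down, gripper open.
Joint ranges: [-2.7, 2.7], [-0.37, 2.16], [-1.27, 1.26], [0.24, 2.4], [-1.31, 4.45], [0.19, 1.91], [-2.76, 2.76]. Speed limits (rad/s): [2.39, 2.39, 3.14, 3.14, 3.14, 3.14, 3.14].

### API

Orientations are given as a unit quaternion [w, x, y, z].
In Python, from workcell import sensors, vision, job gives the robot as it stands.
- The arm moves only by the tool carry_out, never from a script. Its argument "increments" is a list of rows, each a list of 3 entries, a list of its own where there are three numbers: the shift along the tool's x, y, z in mm, then the turn, a rotation vector about the tool's x, y, z in degrees, then the opening, from -1 (shut) to 1 (fully open), so that 0 is half open. In form: [[[tx, ty, tz], [ax, ay, az], fingers], ...]. A call has 1 to 8 rows; each row is the pose to reach, as a shift and turn from the pose commanded when the call began, along the tool's axes at that moment; what a row does not reach only later rows make up. A row lasts 1/8 s, in which the tool goes at most 62.5 mm and 10.7 degrees, less where a joint would pass 70% of its speed; a pose out of reach is approached as far as the arm can. A call with a gripper value outside its range is refused whole. The fingers move at their own pace and stop on an object; "force" is the grip in N (left out, the last holds). Time passes only in rows, so rows that repeat a pose let the fingers close. It gives the time, the measured TCP pose, the force and the opening at its end, in the units of the state.
- sensors.read_state(): the state, without advancing time (a new reading comes with each control period).
- vision.grab_frame(name): name is "side" or "top" or "wrist"; returns a dict with "image" (420x560x3 uint8, red, green, blue), "camera_matrix" (3x3 intrinsics, pixels), "origin" and "attitude" of the camera in the world. Camera axes: x right, y down, z forward; pixel columns grow to the right and rows downward; lengths in m; the calibration is good to about 2 mm. A picture is of the moment at which its call begins. There is no depth.
- job.close_job(): hands the job in, once; it reports no verdict.
The state is a dict: "t": time; "joint_positions": joint angles; "joint_vel": joint speeds; "effort": joint torques, N m; "ee_pos": TCP position; "tool_rot": TCP orientation; "ft_force": force on the tool from outside, world axes, zero at the start; "ft_torque": the same for the moment, N m; "gripper_width": finger opening in m.
Only numpy, scipy, OpenCV 4.12 (cv2) and the standard library are available. Lean on these libraries where they do the work, as an engineer would, in place of code of your own. Each camera call takes 0.05 s, during which the arm holds its last target.

### The job

Restock the seasoning rack: set the short loose tube down in its second pocket, let go of it, and only then do the same with the tall loose tube in the third pocket, counting pockets from the end with the upright tab. Then draw the oldest tube out of the first pocket and present it to the code reader: in the air, its flat base squarely facing the lens, centred, about ten centimetres from it and still. Finish while holding it there (do not put it down or let go), and leave the other things on the counter where they are.

Things in the scene. Friction and masses are not known exactly. Their poses are not given: they have to be found in the camera images.
- rack: White plastic rack, fixed, 76 mm (x) by 220 (y) by 50 high. Three round pockets 36 mm wide, 40 deep (2 mm chamfers) in a row along its y axis, 62 mm apart. An upright tab, 50 mm wide, 8 thick, 85 high, stands at its +y end: the pocket beside it is the first, the middle one second, the far one (-y) third. 1, 2, 3 dots on the -x rim mark them. Origin: centre of the underside; z up.
- pocket1 (a point): Centre of the floor of the rack's first pocket (next to the tab), 10 mm above the counter, 40 mm below the pocket's mouth. Holds the oldest tube at the start.
- pocket2 (a point): Centre of the floor of the rack's second (middle) pocket, 10 mm above the counter, 40 mm below its mouth. Empty at the start.
- pocket3 (a point): Centre of the floor of the rack's third pocket (farthest from the tab), 10 mm above the counter, 40 mm below its mouth. Empty at the start.
- tube_short: Short seasoning tube, loose on the counter, upright: metal cylinder 32 mm across, 90 mm tall, flat top (upper 34 mm is the steel cap, same width, closed tight). About 120 g. Stands alone left or right of the rack. Origin: centre of its underside; z runs up its axis to the cap.
- tube_tall: Tall seasoning tube, loose on the counter, upright: metal cylinder 32 mm across, 120 mm tall, the last 10 mm rounded to a dome (upper 34 mm is the cap). About 120 g. Stands alone on the other side of the rack from the short one. Origin: centre of its underside; z runs up its axis to the cap.
- tube_old: The oldest seasoning tube: metal cylinder 32 mm across, 105 mm tall, flat top (upper 34 mm is the cap); stands upright in the rack's first pocket, its base on the pocket floor, 65 mm of it showing above the rack. About 120 g. Origin: centre of its flat base; z runs up its axis to the cap.
- reader_head: Code reader: black round head, 68 mm across, 36 thick, with white light ring and lens, on a fixed grey stand (foot 100 by 90 mm), far right. Origin: centre of the lens face, 90 mm above the counter. Its z axis is the way the lens looks: up and leaning towards the robot, 0.45 rad (26 degrees) from vertical. Tube is square when its axis lies along this z axis, base towards the lens.
- salt: Bystander: white plastic salt cellar with a closed flip lid, 62 by 87 by 66 mm. Origin: centre of the underside.
- coaster: Bystander: round wooden coaster, 96 mm across, 9 mm thick. Origin: centre of the underside.
- cup: Bystander: glass cup on the coaster, 68 mm across, 85 mm tall. Origin: centre of the underside.
- turner: Bystander: green silicone turner, 290 mm long, lying between the robot and the rack, across the robot's front. Origin: on the counter under the tool.
- mill: Bystander: dark wooden pepper mill, 56 mm across, 114 mm tall, far left. Origin: centre of the underside.
- bowl: Bystander: small white bowl, 110 mm across, 42 mm tall, on the right. Origin: centre of the underside.
There are look-alikes about, which are no part of the job. What is shaped like the tube_tall but red is not meant. What is shaped like the tube_short but green is not meant.

How it is judged:
On the way, in this order (a step that is already met when the one before it is completed fails the run):
1. the short tube stands in the second pocket, down on its floor, released (horizontal distance between tube_short and pocket2 below 0.008 m and z of tube_short in the frame of rack below 0.016 m and angle between tube_short's own z axis and vertical below 0.15 rad and contact force between the fingers and tube_short below 0.3 N), for 0.2 s.
2. then the tall tube stands in the third pocket, down on its floor, released, the short one still in place (horizontal distance between tube_tall and pocket3 below 0.008 m and z of each of tube_tall, tube_short in the frame of rack below 0.016 m and angle between each of tube_tall, tube_short's own z axis and vertical below 0.15 rad and contact force between the fingers and tube_tall below 0.3 N and horizontal distance between tube_short and pocket2 below 0.008 m), for 0.2 s.
3. then the oldest tube is drawn clear of the first pocket, the other two still in place (z of tube_old in the frame of rack above 0.055 m and horizontal distance between tube_short and pocket2 below 0.008 m and z of each of tube_short, tube_tall in the frame of rack below 0.016 m and angle between each of tube_short, tube_tall's own z axis and vertical below 0.15 rad and horizontal distance between tube_tall and pocket3 below 0.008 m), for 0.1 s.
At the end, for the whole second after the job is handed in: Short tube in pocket 2, tall in pocket 3 (base within 8 mm of centre and 6 mm of the floor, 0.15 rad of upright); oldest tube held by the fingers alone, still (under 20 mm/s), base 70 to 130 mm before the lens, within 20 mm of its axis each way, aligned within 0.2 rad (horizontal distance between tube_short and pocket2 below 0.008 m and z of each of tube_short, tube_tall in the frame of rack below 0.016 m and angle between each of tube_short, tube_tall's own z axis and vertical below 0.15 rad and horizontal distance between tube_tall and pocket3 below 0.008 m and x of tube_old in the frame of reader_head between -0.02 and 0.02 m and y of tube_old in the frame of reader_head between -0.02 and 0.02 m and z of tube_old in the frame of reader_head between 0.07 and 0.13 m and angle between the z axis of tube_old and the z axis of reader_head, either way round below 0.2 rad and angle between tube_old's own z axis and vertical below 1.2 rad and height (world z) of tube_old above 0.12 m and contact force between the fingers and tube_old above 1 N and contact force between tube_old and reader_head below 0.2 N and contact force between tube_old and rack below 0.2 N and linear speed of tube_old below 0.02 m/s); the arm keeps its last pose, push and grip.
It fails at once if another thing on the counter (salt cellar, coaster, cup, turner, mill, bowl) is pushed more than 30 mm from its place (distance of any of salt, coaster, cup, turner, mill, bowl from where it was at the start of the episode above 0.03 m).
It fails at once if the cup, mill or salt cellar is tipped over (angle between any of cup, mill, salt's own z axis and vertical above 0.5 rad).
It also fails if it takes over 72 s, if anything falls off the work surface, if the arm or the gripper's body presses on something with over 40 N, if the wrist force passes 120 N, or if a joint passes its speed limit or range.

## Working session

There is one attempt and no reset: what is moved stays moved. The work goes in short steps, Python scripts to look and compute and a tool call to move; the robot and the scene stay as the last step left them, time stands still between calls to the robot, and variables do not carry over. Pictures are saved under pics/ and viewed, and the job is handed in when it is done.

Besides the shell and the picture viewer there is one more tool, called after ">>>" by a JSON object that holds its "name" and its "arguments", one argument or row to a line. carry_out: Moves the arm, as the interface text tells. Its arguments: {"type":"object","properties":{"increments":{"type":"array","items":{"type":"array"}},"force":{"type":"number"}},"required":["increments"]}

```bash
mkdir -p pics; ls; python3 - <<'E'
from workcell import sensors, vision
import cv2
s=sensors.read_state()
for k,v in s.items(): print(k,v)
for n in ("side","top","wrist"):
    f=vision.grab_frame(n)
    cv2.imwrite(f"pics/{n}0.png",f["image"][:,:,::-1])
    print(n,f["camera_matrix"],f["origin"],f["attitude"])
E
```

```text
pics
t 0.0
joint_positions [ 1.08577772  0.53718915 -0.00444435  1.53885927  0.00260647  1.06731764
 -0.07123208]
joint_vel [ 0.00042512  0.00245712  0.00165415  0.00022449  0.00036059  0.00075491
 -0.00033954]
effort [-3.87952186e-04 -5.83403671e+01  1.04847897e+00 -2.59100479e+01
  1.23248508e-02  9.68246983e-03 -1.42647264e-05]
ee_pos [ 0.26405037 -0.59321246  0.20770359]
tool_rot [-8.48330322e-04  9.78148521e-01  2.07905482e-01 -2.47953241e-04]
ft_force [-0.24449203 -0.22170787 -0.67141177]
ft_torque [ 0.06231484 -0.00313714  0.0451296 ]
gripper_width 0.08541295693137017
side [[494.39100453   0.         274.09161922]
 [  0.         494.39100453 215.07232304]
 [  0.           0.           1.        ]] [0.12619259 0.83947059 0.83452719] [ 0.09536257 -0.20837026  0.8661067  -0.44423754]
top [[468.86000839   0.         278.31092047]
 [  0.         468.86000839 200.93004145]
 [  0.           0.           1.        ]] [ 0.321845   -0.04191219  1.54541295] [ 0.05251398 -0.70207395  0.70733002 -0.06339314]
wrist [[304.78802884   0.         275.63506371]
 [  0.         304.78802884 206.20110092]
 [  0.           0.           1.        ]] [ 0.32784687 -0.56554163  0.3740369 ] [ 0.11403201  0.83085584 -0.53954563 -0.0746042 ]
```

View pics/side0.png

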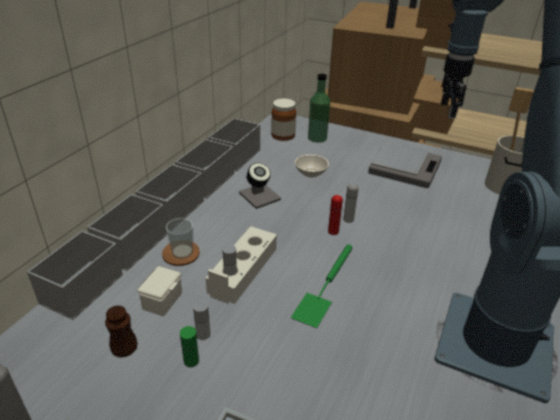

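View pics/top0.png

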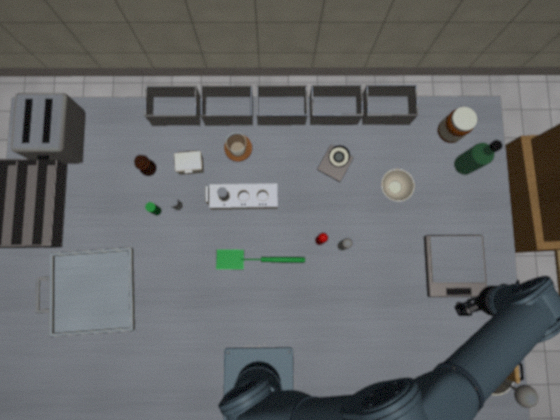

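View pics/wrist0.png

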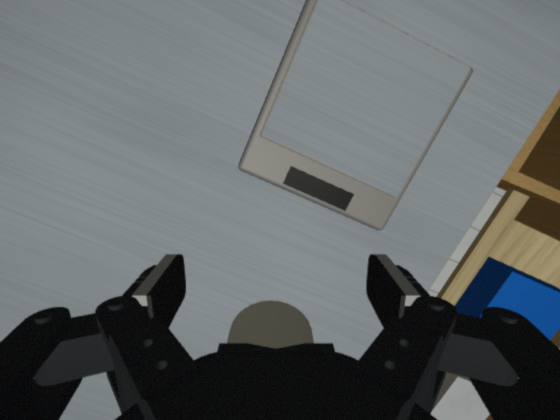

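```bash
cat > h.py <<'E'
import numpy as np, cv2
from scipy.spatial.transform import Rotation as R
from workcell import sensors, vision
def rot(q): return R.from_quat([q[1],q[2],q[3],q[0]])
def grab(n,save=None):
    f=vision.grab_frame(n); f["R"]=rot(f["attitude"]).as_matrix()
    if save: cv2.imwrite(f"pics/{save}.png",f["image"][:,:,::-1])
    return f
def ray(f,p):
    d=f["R"]@np.linalg.inv(f["camera_matrix"])@np.array([p[0],p[1],1.]); return np.array(f["origin"]),d
def onz(f,p,z):
    o,d=ray(f,p); return o+d*(z-o[2])/d[2]
def proj(f,X):
    c=f["R"].T@(np.array(X)-f["origin"]); c=f["camera_matrix"]@c; return c[:2]/c[2]
def crop(img,x,y,w,h,s,name):
    c=cv2.resize(img[y:y+h,x:x+w],None,fx=s,fy=s,interpolation=cv2.INTER_CUBIC)
    cv2.imwrite(f"pics/{name}.png",c[:,:,::-1])
E
python3 - <<'E'
from h import *
t=grab("top"); s=grab("side")
crop(t["image"],130,130,240,130,3.3,"tc1")
crop(s["image"],80,150,200,220,2.7,"sc1")
crop(s["image"],230,130,180,130,4,"sc2")
E
```

```text
(no output)
```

View pics/tc1.png

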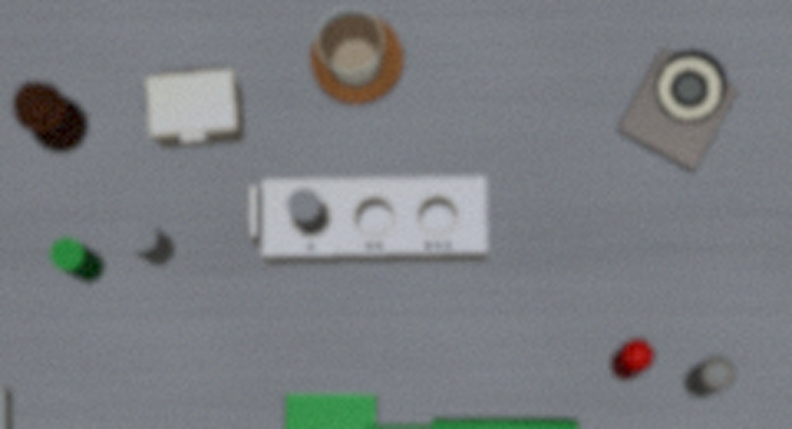

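View pics/sc1.png

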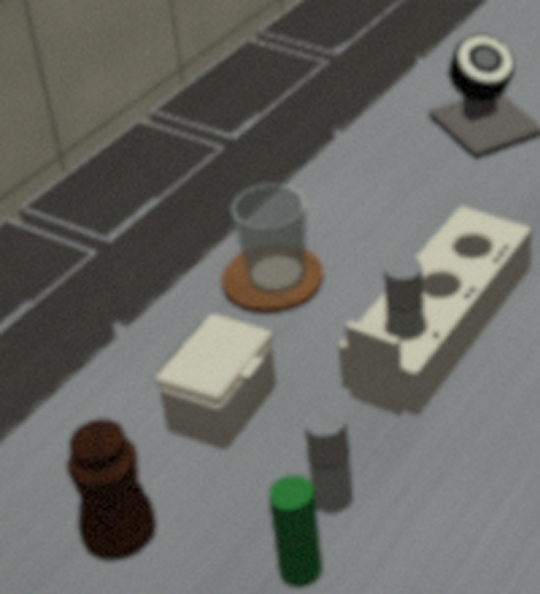

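View pics/sc2.png

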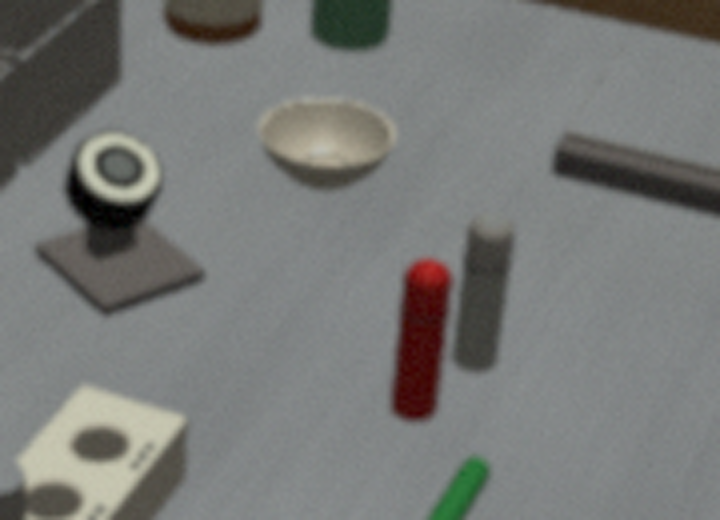

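```bash
python3 - <<'E'
from h import *
t=grab("top"); s=grab("side")
hsv=cv2.cvtColor(t["image"],cv2.COLOR_RGB2HSV)
# rack
g=t["image"].astype(int)
m=((g.min(2)>150)&(hsv[...,1]<40)).astype(np.uint8); m[:,:200]=0;m[:,290:]=0;m[:175]=0;m[220:]=0
m=cv2.morphologyEx(m,cv2.MORPH_CLOSE,np.ones((5,5)))
c=max(cv2.findContours(m,0,1)[0],key=cv2.contourArea)
r=cv2.minAreaRect(c); print(r, [onz(t,p,.05).round(4) for p in cv2.boxPoints(r)])
C=lambda x,y:(x/3.3+130-.35,y/3.3+130-.35)
for n,p in dict(tl=(262,179),tr=(488,176),br=(488,256),bl=(262,257),p2=(374.5,217),p3=(437,215)).items(): print(n,onz(t,C(*p),.05).round(4))
for p in [(660,48),(737,92),(693,170),(618,128)]: print("foot",onz(t,C(*p),.008).round(4))
S=lambda x,y:(x/2.7+80-.3,y/2.7+150-.3)
S2=lambda x,y:(x/4+230-.4,y/4+130-.4)
print("short top side",onz(s,S(327,425),.09)); print("short base side",onz(s,S(335,500),0))
print("short top top",onz(t,C(147,240),.09))
print("tall top",onz(t,C(716,374),.115),onz(s,S2(490,228),.115),onz(s,S2(476,358),0))
def tri(p,q):
    o1,d1=ray(t,p);o2,d2=ray(s,q)
    A=np.stack([d1,-d2],1);k=np.linalg.lstsq(A,o2-o1,rcond=None)[0]
    a=o1+d1*k[0];b=o2+d2*k[1];return (a+b)/2,np.linalg.norm(a-b)
print("lens",tri(C(690,88),S2(120,168)))
print("old top",tri(C(305,207),S(403,268)),onz(t,C(305,207),.115))
print("red",onz(t,C(634,357),.115),"green",onz(t,C(68,253),.09))
E
```

```text
((241.5, 194.5), (23.0, 71.0), 90.0) [array([0.6299, 0.1682, 0.05  ]), array([ 0.6286, -0.0623,  0.05  ]), array([ 0.5528, -0.0617,  0.05  ]), array([0.5543, 0.1669, 0.05  ])]
tl [0.6269 0.1583 0.05  ]
tr [ 0.6286 -0.064   0.05  ]
br [ 0.5488 -0.0634  0.05  ]
bl [0.5493 0.1571 0.05  ]
p2 [0.5882 0.0476 0.05  ]
p3 [ 0.5899 -0.0137  0.05  ]
foot [ 0.7707 -0.2429  0.008 ]
foot [ 0.7237 -0.3208  0.008 ]
foot [ 0.6423 -0.2731  0.008 ]
foot [ 0.6864 -0.1977  0.008 ]
short top side [0.55996556 0.26936178 0.09      ]
short base side [0.56218087 0.26540238 0.        ]
short top top [0.56021871 0.26101811 0.09      ]
tall top [ 0.42716804 -0.27253585  0.115     ] [ 0.42748162 -0.27182763  0.115     ] [ 0.4273804 -0.2804483  0.       ]
lens (array([ 0.70578831, -0.26076273,  0.08894592]), np.float64(0.0019188257545435761))
old top (array([0.58717843, 0.10915799, 0.11451795]), np.float64(0.0010912321712036675)) [0.58657394 0.10889393 0.115     ]
red [ 0.44347048 -0.19691364  0.115     ] green [0.54820056 0.33531898 0.09      ]
```

```bash
cat >> h.py <<'E'
RD=np.array([[0,1,0],[1,0,0],[0,0,-1.]])  # columns tool x=+y, y=+x, z=-z
def plan(*targets):
    s=sensors.read_state(); Rc=rot(s["tool_rot"]); p=s["ee_pos"]
    print("t",round(s["t"],3),"pos",np.round(p,4),"F",np.round(s["ft_force"],2),"w",round(s["gripper_width"],4),"j",np.round(s["joint_positions"],2))
    for T in targets:
        P,Rt=T if isinstance(T,tuple) else (T,RD)
        d=Rc.inv().apply(np.array(P)-p)*1000; a=(Rc.inv()*R.from_matrix(Rt)).as_rotvec(degrees=True)
        print("shift",d.round(1),"turn",a.round(2),"rows>=",round(max(np.linalg.norm(d)/62.5,np.linalg.norm(a)/10.7),1))
E
python3 -c "
from h import *
plan([.46,-.15,.27])"
```

```text
t 0.35 pos [ 0.2643 -0.5937  0.2084] F [ 0.66 -0.35 -0.91] w 0.0851 j [ 1.09  0.54 -0.    1.54  0.    1.07 -0.07]
shift [ 359.3 -325.8  -61.5] turn [-2.0e-02 -1.0e-02 -6.6e+01] rows>= 7.8
```

Candidates for the short tube: grey (178,204) and green (152,208) in the top view, so I take the grey one. For the tall tube: grey (346,243) and red (322,239), so I take the domed grey one. The tube at (222,194) stands in the rack, which makes it the oldest. The close crops tc1, sc1 and sc2 confirm a flat grey tube on the left and a domed grey tube on the right.

>>> {"name": "carry_out", "arguments": {
  "increments": [
    [[360,-326,-62],[0,0,-66],1],
    [[360,-326,-62],[0,0,-66],1],
    [[360,-326,-62],[0,0,-66],1],
    [[360,-326,-62],[0,0,-66],1],
    [[360,-326,-62],[0,0,-66],1],
    [[360,-326,-62],[0,0,-66],1],
    [[360,-326,-62],[0,0,-66],1],
    [[360,-326,-62],[0,0,-66],1]
  ],
  "force": 30
}}

```text
t: 1.35
ee_pos: [0.4614, -0.1473, 0.2713]
tool_rot: [0.0, 0.707, 0.708, 0.0]
ft_force: [0.9, -0.8, -0.2]
gripper_width: 0.0853
```

```bash
python3 -c "
from h import *
plan([.56,.264,.27])"
```

```text
t 1.35 pos [ 0.4614 -0.1473  0.2713] F [ 0.92 -0.76 -0.23] w 0.0853 j [ 0.62  0.21 -0.46  1.87  0.11  1.08  0.12]
shift [411.1  99.1   1.2] turn [0.06 0.02 0.08] rows>= 6.8
```

>>> {"name": "carry_out", "arguments": {
  "increments": [
    [[408,98,0],[0,0,0],1],
    [[408,98,0],[0,0,0],1],
    [[408,98,0],[0,0,0],1],
    [[408,98,0],[0,0,0],1],
    [[408,98,0],[0,0,0],1],
    [[408,98,0],[0,0,0],1],
    [[408,98,0],[0,0,0],1],
    [[408,98,0],[0,0,0],1]
  ]
}}

```text
t: 2.35
ee_pos: [0.5576, 0.263, 0.2703]
tool_rot: [-0.001, 0.705, 0.709, 0.001]
ft_force: [-0.9, -0.1, -0.9]
gripper_width: 0.0853
```

```bash
python3 -c "
from h import *
plan([.56,.264,.2])
f=grab('wrist','w1')
print(f['origin'],f['attitude'])
print(proj(f,[.561,.264,0]),proj(f,[.561,.264,.09]))"
```

```text
t 2.35 pos [0.5576 0.263  0.2703] F [-0.86 -0.13 -0.85] w 0.0853 j [-0.08  0.49 -0.61  1.54  0.29  1.21 -0.74]
shift [ 0.7  2.5 70.3] turn [-0.05 -0.16  0.34] rows>= 1.1
[0.55874593 0.33098474 0.43675669] [ 1.34931709e-01  9.90850493e-01  2.94217232e-03 -2.79872013e-04]
[277.34219964 169.92109085] [277.65765641 181.81887989]
```

View pics/w1.png

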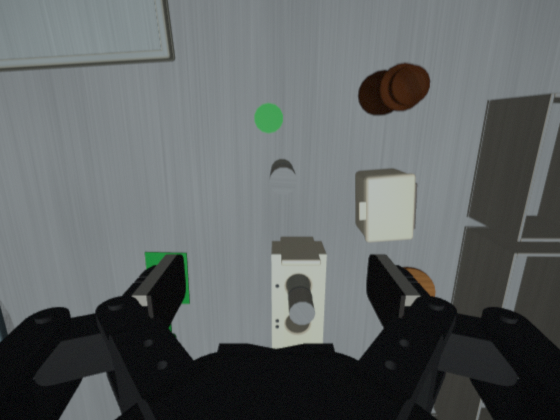

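```bash
python3 -c "
from h import *
im=cv2.imread('pics/w1.png')[:,:,::-1]
crop(im,240,90,90,120,5,'w1c')
crop(im,255,230,90,120,5,'w1d')"
```

```text
(no output)
```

View pics/w1c.png

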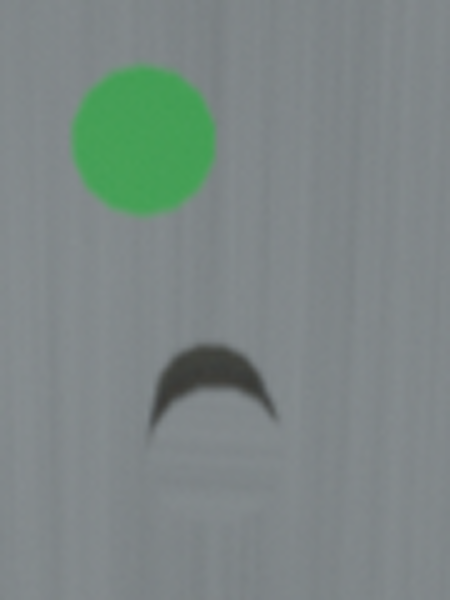

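View pics/w1d.png

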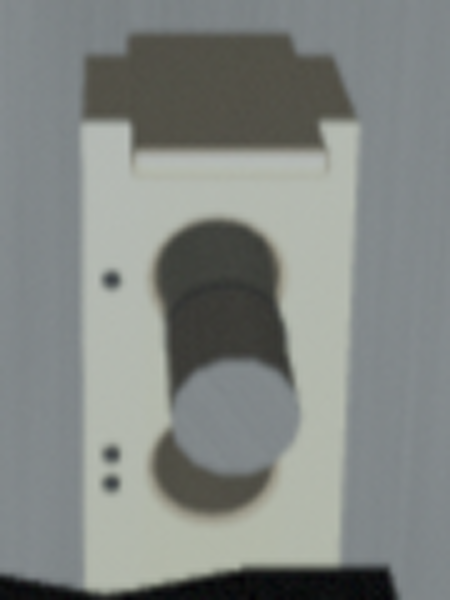

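```bash
python3 - <<'E'
from h import *
f=grab("wrist")
C=lambda x,y,a,b:(x/5+a-.4,y/5+b-.4)
print("short",onz(f,C(214,453,240,90),.09),"base edge top",onz(f,C(210,344,240,90),0))
print("green",onz(f,C(144,140,240,90),.09))
print("old",onz(f,C(235,416,255,230),.115))
print("p1",onz(f,C(217,282,255,230),.05),"p2",onz(f,C(213,454,255,230),.05))
for p in [(82,121),(358,121)]: print("rackcorner",onz(f,C(*p,255,230),.05))
print("tab top",onz(f,C(133,150,255,230),.085),onz(f,C(328,150,255,230),.085))
E
```

```text
short [0.56699869 0.26243943 0.09      ] base edge top [0.5675483  0.27682542 0.        ]
green [0.55111547 0.33170565 0.09      ]
old [0.59117727 0.10398279 0.115     ]
p1 [0.59135482 0.1024415  0.05      ] p2 [0.59145156 0.04573669 0.05      ]
rackcorner [0.55306297 0.15200042 0.05      ]
rackcorner [0.62905822 0.15224591 0.05      ]
tab top [0.56647464 0.16007606 0.085     ] [0.61557713 0.16023603 0.085     ]
```

>>> {"name": "carry_out", "arguments": {
  "increments": [
    [[0,7,60],[0,0,0.3],1],
    [[0,7,120],[0,0,0.3],1],
    [[0,7,120],[0,0,0.3],1],
    [[0,7,120],[0,0,0.3],1]
  ]
}}

```text
t: 2.95
ee_pos: [0.5671, 0.2582, 0.153]
tool_rot: [0.001, 0.709, 0.705, 0.001]
ft_force: [0.3, -0.4, 1.4]
gripper_width: 0.0853
```

```bash
python3 -c "
from h import *
plan([.565,.263,.053])
f=grab('wrist','w2')
t=grab('top','t2');s=grab('side','s2')
p=sensors.read_state()['ee_pos']
print(proj(f,p),proj(f,[.565,.263,.09]))"
```

```text
t 2.95 pos [0.5671 0.2582 0.153 ] F [ 0.32 -0.37  1.41] w 0.0853 j [-0.11  0.62 -0.56  1.64  0.38  0.99 -0.8 ]
shift [  4.7  -2.4 100. ] turn [ 0.15 -0.06 -0.38] rows>= 1.6
[273.8741637  240.99441391] [271.10321055 205.50837128]
```

View pics/w2.png

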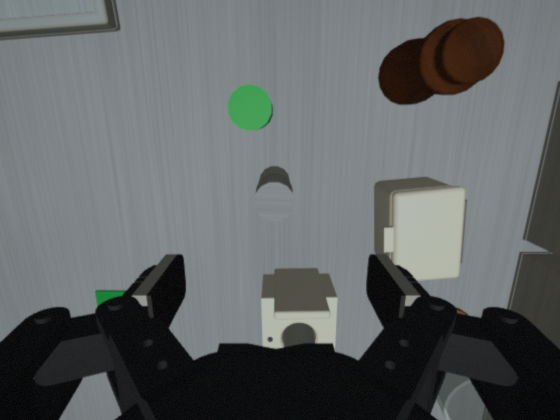

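View pics/s2.png

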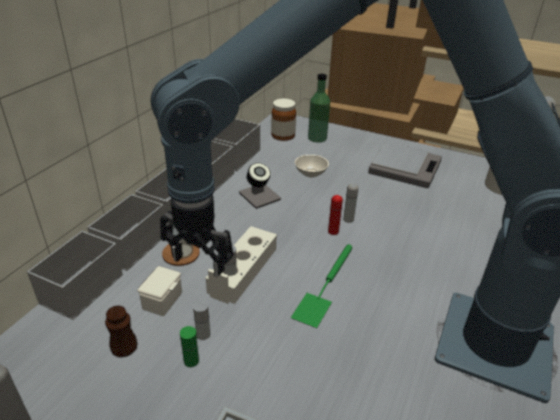

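```bash
python3 - <<'E'
from h import *
f=grab("wrist","w3")
crop(f["image"],230,140,100,100,6,"w3c")
plan([.565,.263,.053])
E
```

```text
t 3.15 pos [0.5671 0.259  0.1531] F [-0.34  0.71 -0.27] w 0.0859 j [-0.11  0.62 -0.56  1.64  0.38  0.99 -0.8 ]
shift [  3.8  -2.5 100.1] turn [ 0.21 -0.09 -0.33] rows>= 1.6
```

View pics/w3c.png

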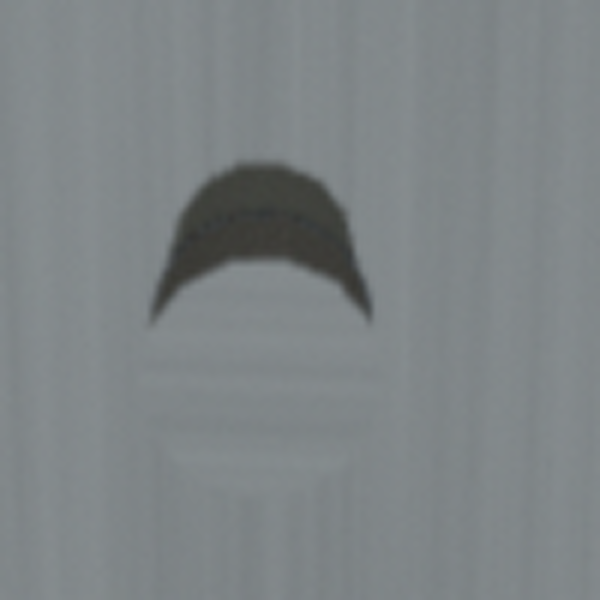

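```bash
python3 - <<'E'
from h import *
f=grab("wrist")
X=onz(f,(260/6+230-.4,376/6+140-.4),.09); B=onz(f,(263/6+230-.4,162/6+140-.4),0)
print(X,B)
plan([X[0],X[1],.055])
E
```

```text
[0.56649323 0.2663859  0.09      ] [0.56666286 0.2812857  0.        ]
t 3.2 pos [0.5667 0.2589 0.1526] F [0.21 0.2  0.16] w 0.0853 j [-0.11  0.62 -0.56  1.64  0.38  0.99 -0.8 ]
shift [ 7.4 -0.5 97.6] turn [ 0.17 -0.07 -0.31] rows>= 1.6
```

>>> {"name": "carry_out", "arguments": {
  "increments": [
    [[7,0,30],[0,0,0],1],
    [[7,0,60],[0,0,0],1],
    [[7,0,97],[0,0,0],1],
    [[7,0,97],[0,0,0],1],
    [[7,0,97],[0,0,0],-1],
    [[7,0,97],[0,0,0],-1],
    [[7,0,97],[0,0,0],-1],
    [[7,0,97],[0,0,0],-1]
  ]
}}

```text
t: 4.2
ee_pos: [0.5665, 0.266, 0.055]
tool_rot: [0.0, 0.709, 0.705, 0.001]
ft_force: [-0.7, -0.5, 6.6]
gripper_width: 0.0305
```

>>> {"name": "carry_out", "arguments": {
  "increments": [
    [[0,0,0],[0,0,0],-1],
    [[0,0,0],[0,0,0],-1],
    [[0,0,0],[0,0,0],-1],
    [[0,0,0],[0,0,0],-1]
  ]
}}

```text
t: 4.7
ee_pos: [0.5665, 0.266, 0.055]
tool_rot: [0.0, 0.709, 0.705, 0.001]
ft_force: [-1.5, 0.1, 6.3]
gripper_width: 0.0307
```

```bash
python3 -c "
from h import *
plan([.565,.266,.2])
f=grab('wrist','w4')"
```

```text
t 4.7 pos [0.5665 0.266  0.055 ] F [-1.48  0.09  6.34] w 0.0307 j [-0.16  0.74 -0.5   1.68  0.46  0.83 -0.87]
shift [ 1.00e-01 -1.20e+00 -1.45e+02] turn [ 0.1  -0.05 -0.31] rows>= 2.3
```

View pics/w4.png

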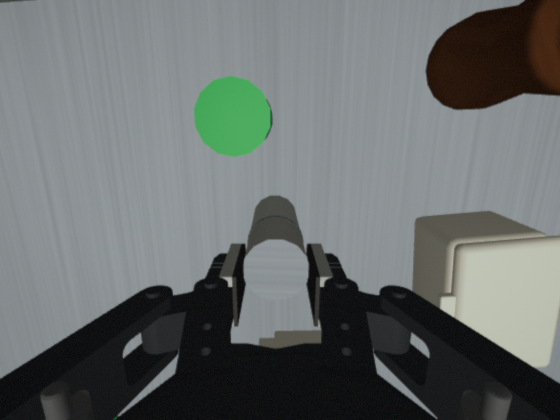

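>>> {"name": "carry_out", "arguments": {
  "increments": [
    [[0,0,-60],[0,0,0],-1],
    [[0,0,-120],[0,0,0],-1],
    [[0,0,-165],[0,0,0],-1],
    [[-60,10,-165],[0,0,-0.3],-1],
    [[-120,20,-165],[0,0,-0.3],-1],
    [[-180,24,-165],[0,0,-0.3],-1],
    [[-240,24,-165],[0,0,-0.3],-1],
    [[-276,24,-165],[0,0,-0.3],-1]
  ]
}}

```text
t: 5.75
ee_pos: [0.5877, -0.0151, 0.2184]
tool_rot: [0.0, 0.709, 0.706, -0.001]
ft_force: [0.1, 0.5, -1.7]
gripper_width: 0.031
```

>>> {"name": "carry_out", "arguments": {
  "increments": [
    [[0,0,0],[0,0,0],-1],
    [[0,0,0],[0,0,0],-1]
  ]
}}

```text
t: 6.0
ee_pos: [0.588, -0.0096, 0.2187]
tool_rot: [-0.0, 0.707, 0.707, 0.0]
ft_force: [0.5, 0.1, -1.0]
gripper_width: 0.0303
```

```bash
python3 -c "
from h import *
plan([.591,.046,.2])
f=grab('wrist','w5')
crop(f['image'],210,60,130,260,2.3,'w5s')
crop(f['image'],215,120,120,110,6,'w5c')"
```

```text
t 6.0 pos [ 0.588  -0.0096  0.2187] F [ 0.52  0.06 -1.03] w 0.0303 j [ 0.36  0.48 -0.56  1.67  0.28  1.07 -0.29]
shift [55.6  3.  18.7] turn [-0.01 -0.05  0.05] rows>= 0.9
```

View pics/w5.png

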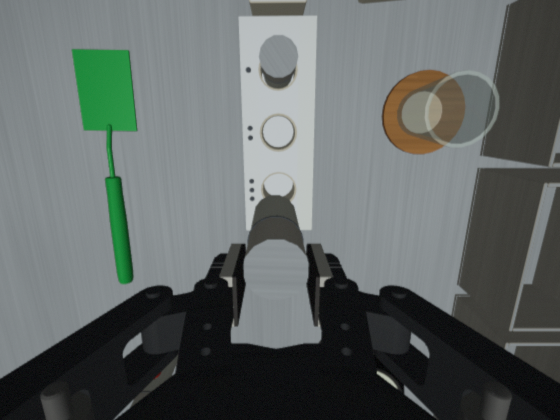

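View pics/w5c.png

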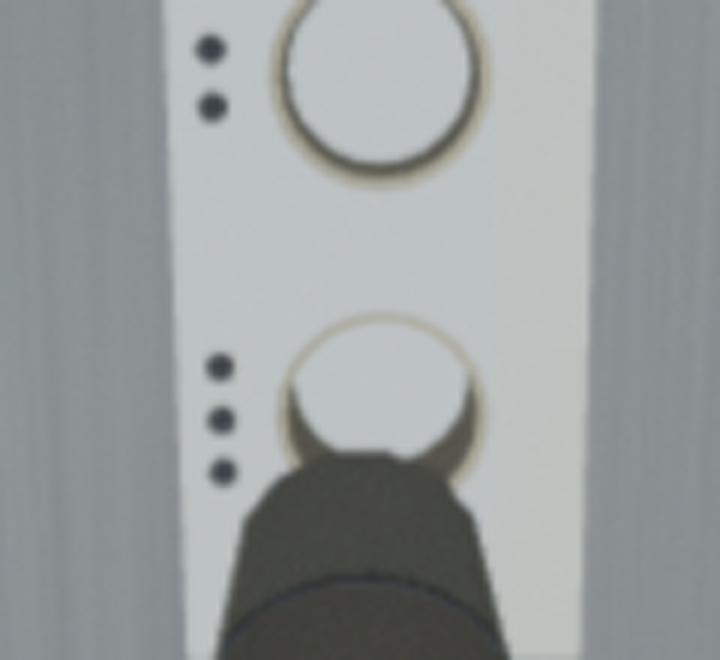

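```bash
python3 - <<'E'
from h import *
f=grab("wrist","w6")
crop(f["image"],225,180,110,130,6,"w6c")
C=lambda x,y:(x/6+215-.4,y/6+120-.4)
print("p2",onz(f,C(380,79),.05),"p3",onz(f,C(385,416),.05))
print("dot lines",[onz(f,C(*p),.05).round(4) for p in [(211,78),(221,420)]])
print("p1 old top",onz(f,(279,57),.115)); print(sensors.read_state()["ee_pos"])
E
```

```text
p2 [0.59166619 0.0472945  0.05      ] p3 [ 0.59285023 -0.01409247  0.05      ]
dot lines [array([0.5615, 0.0474, 0.05  ]), array([ 0.5621, -0.0149,  0.05  ])]
p1 old top [0.59183185 0.10927942 0.115     ]
[ 0.58812174 -0.00873745  0.21870667]
```

View pics/w6c.png

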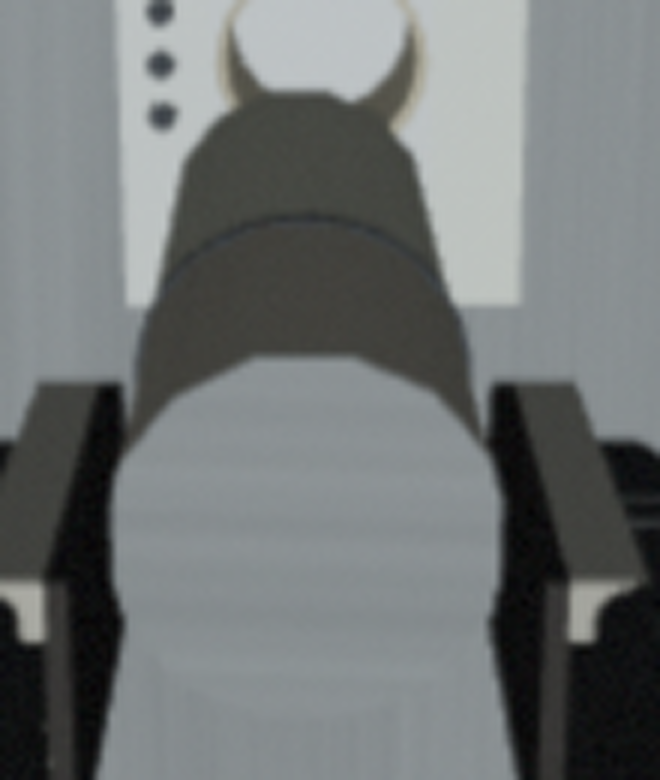

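```bash
python3 - <<'E'
from h import *
f=grab("wrist")
C=lambda x,y:(x/6+225-.4,y/6+180-.4)
p=sensors.read_state()["ee_pos"];print(p)
print("top",onz(f,C(306,537),p[2]+.035)-p,"base far",onz(f,C(303,90),p[2]-.055)-p)
E
```

```text
[ 0.58811496 -0.00884471  0.21866473]
top [0.00130492 0.00066761 0.035     ] base far [ 0.00085288  0.01551728 -0.055     ]
```

>>> {"name": "carry_out", "arguments": {
  "increments": [
    [[56,2,0],[0,0,0],-1],
    [[56,2,40],[0,0,0],-1],
    [[56,2,80],[0,0,0],-1],
    [[56,2,103],[0,0,0],-1],
    [[56,2,103],[0,0,0],-1],
    [[56,2,103],[0,0,0],-1]
  ]
}}

```text
t: 6.9
ee_pos: [0.5911, 0.0462, 0.1168]
tool_rot: [0.0, 0.707, 0.707, 0.001]
ft_force: [0.4, -0.4, -2.2]
gripper_width: 0.0301
```

```bash
python3 -c "
from h import *
plan([.590,.0473,.063])
f=grab('wrist','w7')
crop(f['image'],215,130,130,110,6,'w7c')
s=grab('side');crop(s['image'],180,190,120,120,5,'s7')"
```

```text
t 6.9 pos [0.5911 0.0462 0.1168] F [ 0.38 -0.42 -2.21] w 0.0301 j [ 0.23  0.61 -0.52  1.74  0.38  0.89 -0.46]
shift [ 1.1 -1.2 53.8] turn [ 0.1  -0.03  0.05] rows>= 0.9
```

View pics/w7c.png

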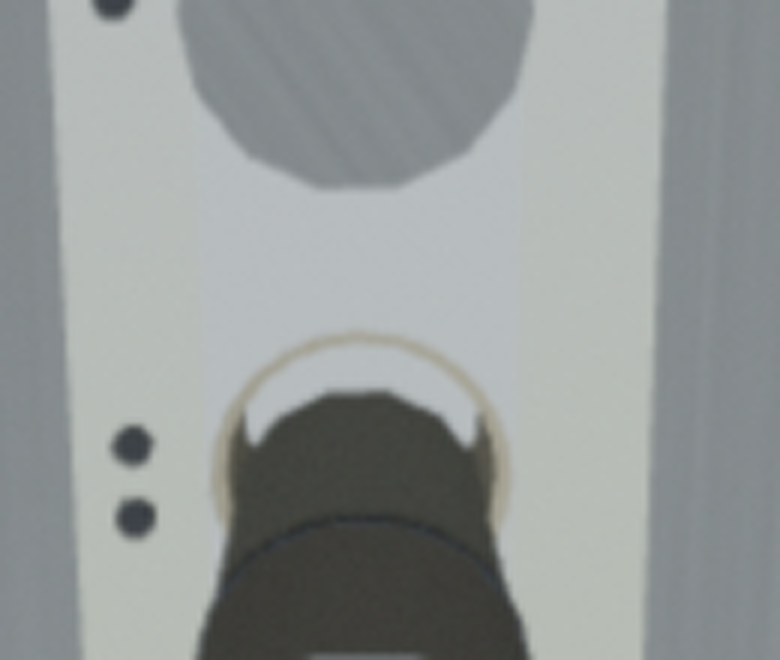

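View pics/s7.png

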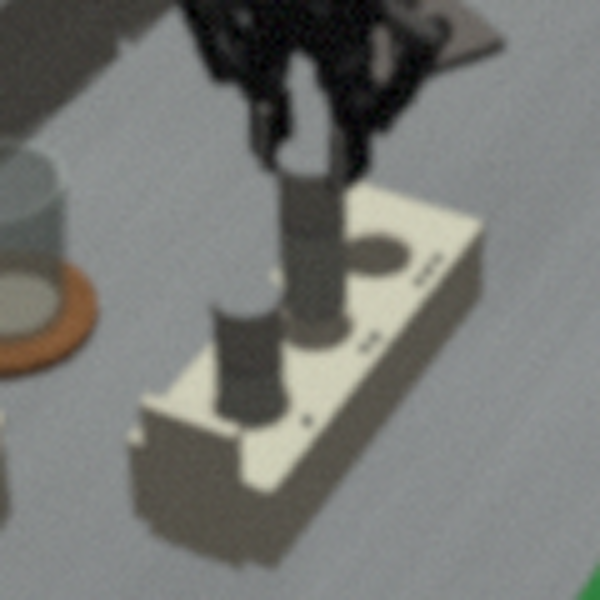

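```bash
python3 - <<'E'
from h import *
f=grab("wrist")
C=lambda x,y:(x/6+215-.4,y/6+130-.4)
s=sensors.read_state();p=s["ee_pos"];print(s["t"],p)
print("pocket far edge",onz(f,C(361,330),.05)-[0,.02,0],"base far",onz(f,C(360,390),p[2]-.055)-[0,.016,0])
E
```

```text
7.05 [0.59118599 0.04560468 0.11693581]
pocket far edge [0.59207005 0.04629278 0.05      ] base far [0.59195101 0.045141   0.06193581]
```

>>> {"name": "carry_out", "arguments": {
  "increments": [
    [[1,0,12],[0,0,0],-1],
    [[1,0,24],[0,0,0],-1],
    [[1,0,36],[0,0,0],-1],
    [[1,0,45],[0,0,0],-1],
    [[1,0,50],[0,0,0],-1],
    [[1,0,50],[0,0,0],-1]
  ]
}}

```text
t: 7.8
ee_pos: [0.5904, 0.0465, 0.0655]
tool_rot: [0.0, 0.707, 0.707, 0.0]
ft_force: [1.1, 0.9, -1.1]
gripper_width: 0.0305
```

```bash
python3 -c "
from h import *
plan([.591,.047,.065])
f=grab('wrist','w8')
s=grab('side');crop(s['image'],180,190,120,120,5,'s8')"
```

```text
t 7.8 pos [0.5904 0.0465 0.0655] F [ 1.1   0.94 -1.09] w 0.0305 j [ 0.2   0.68 -0.49  1.77  0.42  0.8  -0.5 ]
shift [0.5 0.6 0.5] turn [ 0.01 -0.01  0.01] rows>= 0.0
```

View pics/s8.png

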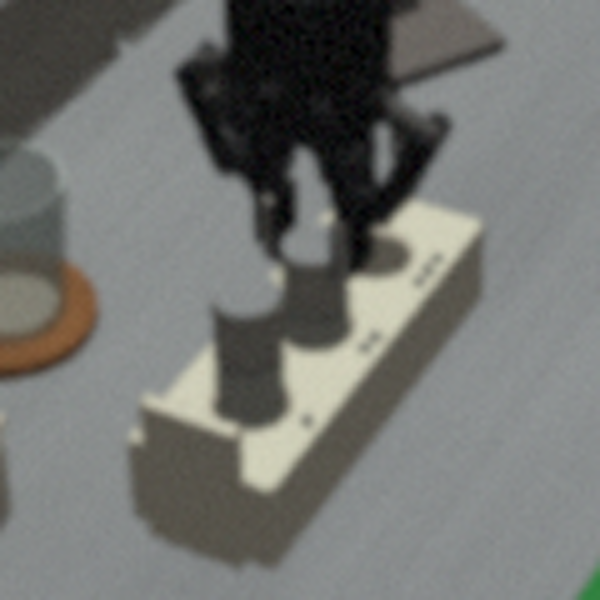

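>>> {"name": "carry_out", "arguments": {
  "increments": [
    [[0,0,1],[0,0,0],-1],
    [[0,0,1],[0,0,0],-1],
    [[0,0,1],[0,0,0],0.5],
    [[0,0,1],[0,0,0],1],
    [[0,0,1],[0,0,0],1],
    [[0,0,1],[0,0,0],1],
    [[0,0,-50],[0,0,0],1],
    [[0,0,-100],[0,0,0],1]
  ]
}}

```text
t: 8.9
ee_pos: [0.5898, 0.0463, 0.1664]
tool_rot: [-0.001, 0.707, 0.707, -0.0]
ft_force: [0.6, 0.0, 0.3]
gripper_width: 0.0854
```

```bash
python3 -c "
from h import *
f=grab('wrist','w9')
s=grab('side');crop(s['image'],180,190,120,120,5,'s9')
plan([.43,-.274,.27])"
```

```text
t 9.0 pos [0.594  0.0473 0.1712] F [-0.24 -0.2   0.2 ] w 0.0854 j [ 0.25  0.54 -0.56  1.71  0.34  0.98 -0.43]
shift [-321.2 -163.  -100.7] turn [ 0.55 -0.07 -0.01] rows>= 6.0
```

View pics/s9.png

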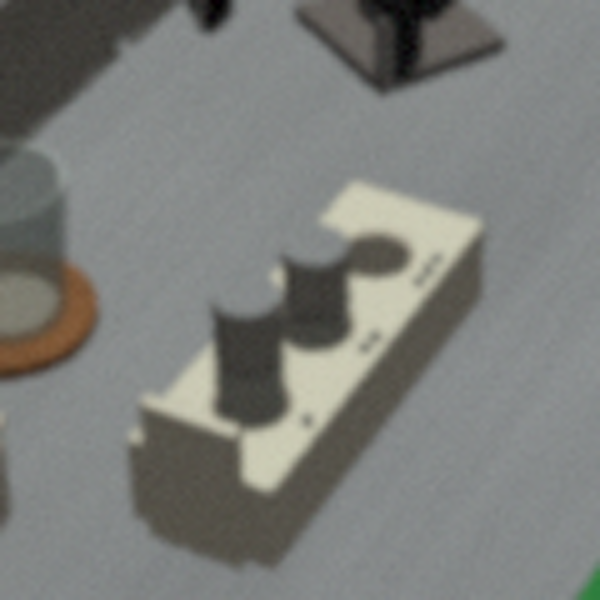

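View pics/w9.png

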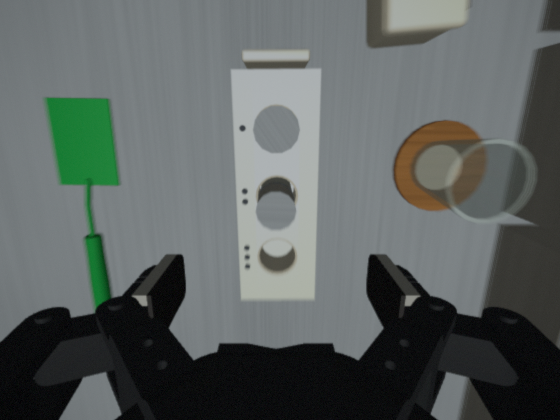

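>>> {"name": "carry_out", "arguments": {
  "increments": [
    [[-20,-10,-50],[0,0,0],1],
    [[-80,-41,-90],[0,0,0],1],
    [[-321,-163,-80],[0,0,0],1],
    [[-321,-163,-80],[0,0,0],1],
    [[-321,-163,-80],[0,0,0],1],
    [[-321,-163,-80],[0,0,0],1],
    [[-321,-163,-80],[0,0,0],1],
    [[-321,-163,-80],[0,0,0],1]
  ]
}}

```text
t: 10.0
ee_pos: [0.4251, -0.2777, 0.2449]
tool_rot: [-0.0, 0.709, 0.705, -0.001]
ft_force: [0.9, 0.2, -0.2]
gripper_width: 0.0859
```

>>> {"name": "carry_out", "arguments": {
  "increments": [
    [[0,0,50],[0,0,0],1],
    [[0,0,50],[0,0,0],1],
    [[0,0,50],[0,0,0],1]
  ]
}}

```text
t: 10.38
ee_pos: [0.4283, -0.274, 0.1966]
tool_rot: [0.0, 0.707, 0.708, 0.0]
ft_force: [0.3, -1.3, 0.7]
gripper_width: 0.0852
```

```bash
python3 -c "
from h import *
plan([.43,-.274,.2])
f=grab('wrist','w10')
crop(f['image'],220,130,120,120,5,'w10c')"
```

```text
t 10.375 pos [ 0.4283 -0.274   0.1966] F [ 0.34 -1.29  0.68] w 0.0852 j [ 0.88  0.35 -0.48  1.9   0.2   0.94  0.3 ]
shift [ 0.   1.7 -3.4] turn [ 0.05 -0.    0.09] rows>= 0.1
```

View pics/w10.png

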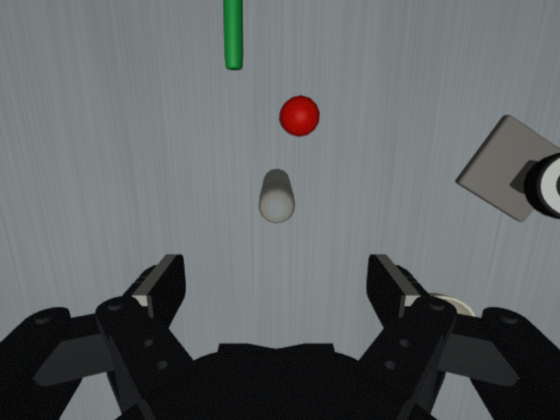

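View pics/w10c.png

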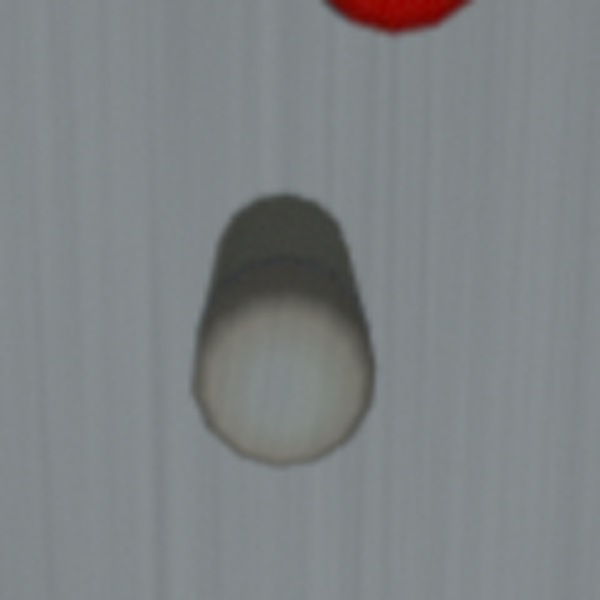

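```bash
python3 - <<'E'
from h import *
f=grab("wrist")
C=lambda x,y:(x/5+220-.4,y/5+130-.4)
print(onz(f,C(285,375),.11),onz(f,C(284,194),0)-[0,.016,0],onz(f,C(285,465),.11)+[0,.016,0])
plan([.43,-.274,.066])
E
```

```text
[ 0.43082513 -0.27573518  0.11      ] [ 0.43105446 -0.27713694  0.        ] [ 0.43085658 -0.27610075  0.11      ]
t 10.475 pos [ 0.4286 -0.2747  0.1972] F [ 0.08 -0.17 -0.16] w 0.0855 j [ 0.88  0.35 -0.48  1.9   0.2   0.94  0.3 ]
shift [  0.9   1.1 131.2] turn [0.13 0.07 0.05] rows>= 2.1
```

>>> {"name": "carry_out", "arguments": {
  "increments": [
    [[-1,1,45],[0,0,0],1],
    [[-1,1,90],[0,0,0],1],
    [[-1,1,131],[0,0,0],1],
    [[-1,1,131],[0,0,0],1],
    [[-1,1,131],[0,0,0],-1],
    [[-1,1,131],[0,0,0],-1],
    [[-1,1,131],[0,0,0],-1],
    [[-1,1,131],[0,0,0],-1]
  ]
}}

```text
t: 11.48
ee_pos: [0.429, -0.2764, 0.066]
tool_rot: [0.001, 0.707, 0.707, 0.0]
ft_force: [-1.2, 1.3, 8.3]
gripper_width: 0.0308
```

>>> {"name": "carry_out", "arguments": {
  "increments": [
    [[0,0,0],[0,0,0],-1],
    [[0,0,0],[0,0,0],-1],
    [[0,0,0],[0,0,0],-1]
  ]
}}

```text
t: 11.85
ee_pos: [0.4291, -0.2764, 0.066]
tool_rot: [0.001, 0.707, 0.707, -0.0]
ft_force: [-1.7, -0.3, 8.2]
gripper_width: 0.031
```

```bash
python3 -c "
from h import *
plan([.591,-.075,.236])
f=grab('wrist','w11')"
```

```text
t 11.85 pos [ 0.4291 -0.2764  0.066 ] F [-1.73 -0.25  8.24] w 0.031 j [ 0.8   0.55 -0.41  1.99  0.34  0.67  0.18]
shift [ 201.2  162.2 -170. ] turn [ 0.09  0.09 -0.01] rows>= 4.9
```

View pics/w11.png

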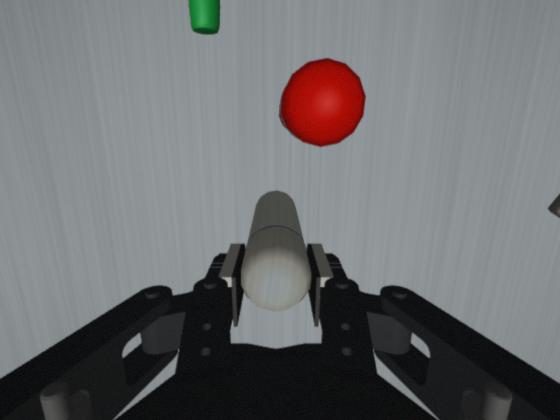

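>>> {"name": "carry_out", "arguments": {
  "increments": [
    [[0,0,-60],[0,0,0],-1],
    [[0,0,-120],[0,0,0],-1],
    [[0,0,-170],[0,0,0],-1],
    [[262,162,-170],[0,0,0],-1],
    [[262,162,-170],[0,0,0],-1],
    [[262,162,-170],[0,0,0],-1],
    [[262,162,-170],[0,0,0],-1],
    [[262,162,-170],[0,0,0],-1]
  ]
}}

```text
t: 12.9
ee_pos: [0.5909, -0.0119, 0.2349]
tool_rot: [0.0, 0.707, 0.707, 0.0]
ft_force: [0.4, -0.4, -2.8]
gripper_width: 0.0308
```

```bash
python3 -c "
from h import *
plan([.591,-.0147,.130])"
```

```text
t 12.9 pos [ 0.5909 -0.0119  0.2349] F [ 0.44 -0.44 -2.76] w 0.0308 j [ 0.37  0.47 -0.59  1.65  0.29  1.11 -0.29]
shift [-2.800e+00  1.000e-01  1.049e+02] turn [0.02 0.01 0.01] rows>= 1.7
```

>>> {"name": "carry_out", "arguments": {
  "increments": [
    [[0,0,40],[0,0,0],-1],
    [[0,0,80],[0,0,0],-1],
    [[0,0,105],[0,0,0],-1],
    [[0,0,105],[0,0,0],-1],
    [[0,0,105],[0,0,0],-1],
    [[0,0,105],[0,0,0],-1]
  ]
}}

```text
t: 13.65
ee_pos: [0.5913, -0.0137, 0.1312]
tool_rot: [0.001, 0.707, 0.707, 0.001]
ft_force: [-0.3, -0.1, -1.5]
gripper_width: 0.0305
```

```bash
python3 -c "
from h import *
plan([.591,-.0147,.130])
f=grab('wrist','w12')
crop(f['image'],215,130,130,110,6,'w12c')
s=grab('side');crop(s['image'],180,190,120,120,5,'s12')"
```

```text
t 13.65 pos [ 0.5913 -0.0137  0.1312] F [-0.34 -0.07 -1.46] w 0.0305 j [ 0.34  0.59 -0.54  1.74  0.37  0.91 -0.35]
shift [-1.  -0.3  1.2] turn [ 0.15  0.01 -0.02] rows>= 0.0
```

View pics/w12c.png

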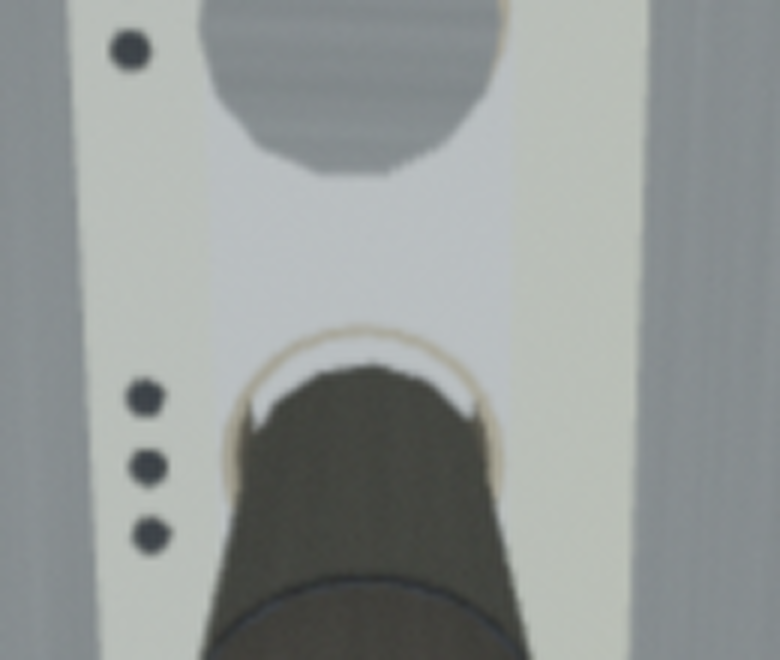

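View pics/s12.png

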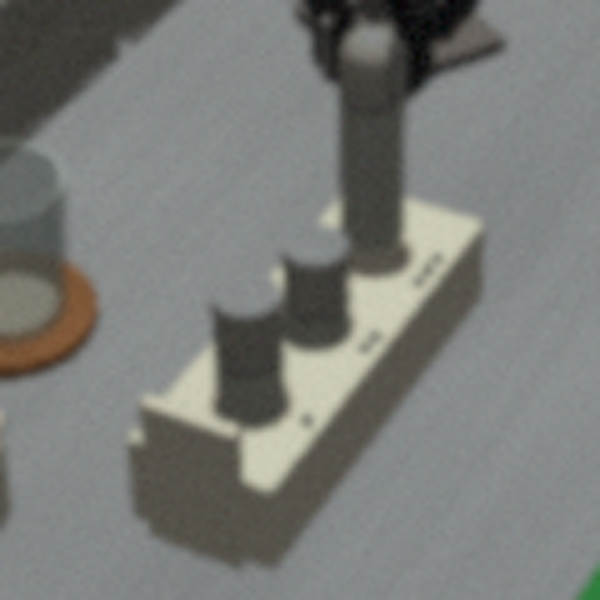

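```bash
python3 - <<'E'
from h import *
f=grab("wrist")
C=lambda x,y:(x/6+215-.4,y/6+130-.4)
s=sensors.read_state();p=s["ee_pos"];print(s["t"],p)
print("pocket far edge",onz(f,C(362,325),.05)-[0,.02,0],"base far",onz(f,C(366,365),p[2]-.066)-[0,.016,0])
E
```

```text
13.8 [ 0.5907273  -0.01375089  0.13045516]
pocket far edge [ 0.59177431 -0.01541745  0.05      ] base far [ 0.59230456 -0.01378383  0.06445516]
```

>>> {"name": "carry_out", "arguments": {
  "increments": [
    [[-1,0,12],[0,0,0],-1],
    [[-1,0,24],[0,0,0],-1],
    [[-1,0,36],[0,0,0],-1],
    [[-1,0,46],[0,0,0],-1],
    [[-1,0,53],[0,0,0],-1],
    [[-1,0,54],[0,0,0],-1]
  ]
}}

```text
t: 14.55
ee_pos: [0.5908, -0.0143, 0.0761]
tool_rot: [0.0, 0.707, 0.707, 0.0]
ft_force: [-2.5, 0.1, 8.8]
gripper_width: 0.0309
```

```bash
python3 -c "
from h import *
plan([.591,-.0147,.076])
s=grab('side');crop(s['image'],180,190,120,120,5,'s13')"
```

```text
t 14.55 pos [ 0.5908 -0.0143  0.0761] F [-2.49  0.07  8.81] w 0.0309 j [ 0.31  0.66 -0.5   1.77  0.42  0.82 -0.39]
shift [-0.4  0.2  0.1] turn [ 0.05 -0.01  0.01] rows>= 0.0
```

View pics/s13.png

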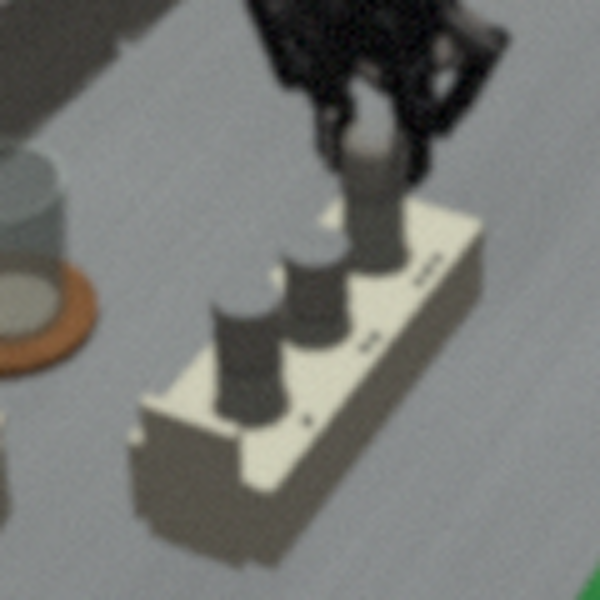

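>>> {"name": "carry_out", "arguments": {
  "increments": [
    [[0,0,0],[0,0,0],0.5],
    [[0,0,0],[0,0,0],1],
    [[0,0,0],[0,0,0],1],
    [[0,0,0],[0,0,0],1],
    [[0,0,-50],[0,0,0],1],
    [[0,0,-100],[0,0,0],1],
    [[0,0,-120],[0,0,0],1],
    [[0,0,-120],[0,0,0],1]
  ]
}}

```text
t: 15.6
ee_pos: [0.591, -0.0148, 0.1966]
tool_rot: [0.001, 0.707, 0.707, 0.001]
ft_force: [-0.5, -0.4, -0.3]
gripper_width: 0.0854
```

```bash
python3 -c "
from h import *
s=grab('side');crop(s['image'],180,190,120,120,5,'s14')
f=grab('wrist','w14')
plan([.5895,.109,.196])
print(onz(f,(0,0),.1))"
```

```text
t 15.7 pos [ 0.5892 -0.015   0.1941] F [-0.85  0.17 -0.97] w 0.0854 j [ 0.37  0.52 -0.57  1.69  0.32  1.03 -0.31]
shift [124.    0.3  -1.9] turn [-0.13  0.02 -0.01] rows>= 2.0
[0.38481111 0.14049594 0.1       ]
```

View pics/s14.png

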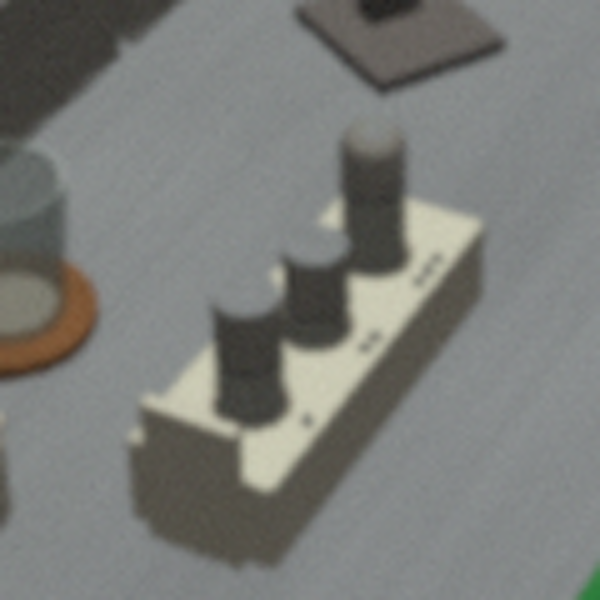

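View pics/w14.png

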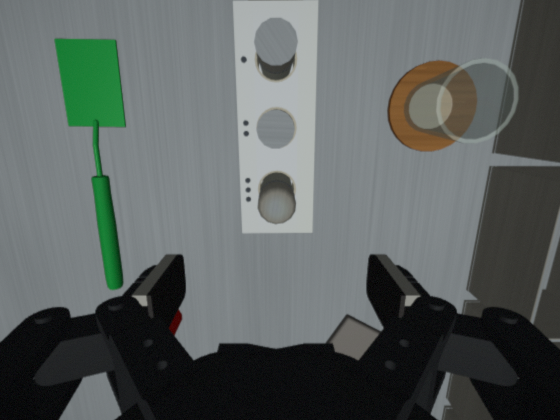

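```bash
python3 -c "
from h import *
f=grab('wrist')
print(onz(f,(432,108),.009),onz(f,(479,100),.094),onz(f,(276,42),.115),onz(f,(276,204),.12))"
```

```text
[0.76153169 0.06672588 0.009     ] [0.75814859 0.06978442 0.094     ] [0.59063395 0.10841139 0.115     ] [ 0.59064918 -0.01217143  0.12      ]
```

>>> {"name": "carry_out", "arguments": {
  "increments": [
    [[62,0,0],[0,0,0],0.4],
    [[124,0,0],[0,0,0],0.4],
    [[124,0,0],[0,0,0],0.4],
    [[124,0,0],[0,0,0],0.4]
  ]
}}

```text
t: 16.25
ee_pos: [0.5895, 0.1086, 0.194]
tool_rot: [-0.0, 0.707, 0.707, -0.001]
ft_force: [0.2, -0.4, 0.1]
gripper_width: 0.0601
```

```bash
python3 -c "
from h import *
f=grab('wrist','w15')
crop(f['image'],220,150,120,110,6,'w15c')
plan([.5895,.109,.07])"
```

```text
t 16.3 pos [0.5898 0.1075 0.1942] F [ 0.28 -1.09 -0.67] w 0.0603 j [ 0.17  0.54 -0.59  1.66  0.33  1.05 -0.53]
shift [  1.7  -0.  124.2] turn [-0.12  0.09 -0.09] rows>= 2.0
```

View pics/w15c.png

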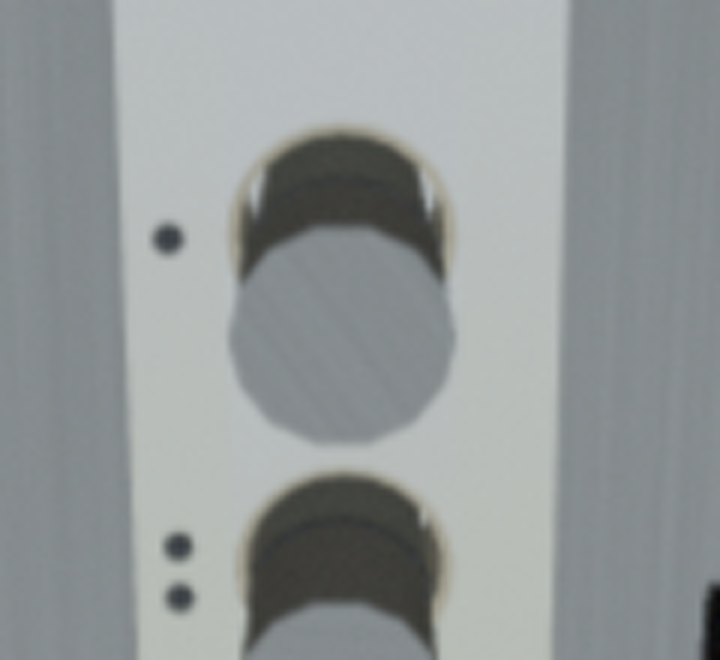

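View pics/w15.png

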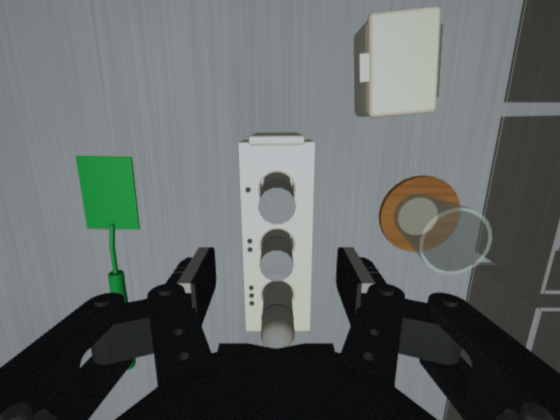

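```bash
python3 -c "
from h import *
f=grab('wrist')
X=onz(f,(342/6+220-.4,335/6+150-.4),.115);print(X)
plan([.5895,.109,.07])"
```

```text
[0.59171377 0.10763336 0.115     ]
t 16.35 pos [0.5901 0.1071 0.1945] F [-0.67  0.   -0.51] w 0.0599 j [ 0.17  0.54 -0.59  1.66  0.33  1.05 -0.53]
shift [  2.1  -0.4 124.5] turn [-0.09  0.08 -0.14] rows>= 2.0
```

>>> {"name": "carry_out", "arguments": {
  "increments": [
    [[1,0,45],[0,0,0],0.4],
    [[1,0,90],[0,0,0],0.4],
    [[1,0,124],[0,0,0],0.4],
    [[1,0,124],[0,0,0],0.4],
    [[1,0,124],[0,0,0],-1],
    [[1,0,124],[0,0,0],-1],
    [[1,0,124],[0,0,0],-1],
    [[1,0,124],[0,0,0],-1]
  ],
  "force": 40
}}

```text
t: 17.35
ee_pos: [0.5916, 0.1106, 0.0735]
tool_rot: [0.001, 0.707, 0.707, 0.001]
ft_force: [-1.0, -1.0, 7.8]
gripper_width: 0.0306
```

>>> {"name": "carry_out", "arguments": {
  "increments": [
    [[0,0,0],[0,0,0],-1],
    [[0,0,0],[0,0,0],-1],
    [[0,0,-10],[0,0,0],-1],
    [[0,0,-30],[0,0,0],-1],
    [[0,0,-60],[0,0,0],-1],
    [[0,0,-110],[0,0,0],-1],
    [[0,0,-160],[0,0,0],-1],
    [[0,0,-190],[0,0,0],-1]
  ]
}}

```text
t: 18.35
ee_pos: [0.591, 0.1109, 0.2659]
tool_rot: [0.001, 0.707, 0.707, 0.002]
ft_force: [0.8, 0.5, -1.1]
gripper_width: 0.0306
```

```bash
python3 -c "
from h import *
n0=np.array([np.sin(.45)*np.cos(np.radians(151)),np.sin(.45)*np.sin(np.radians(151)),np.cos(.45)])
s=grab('side','s16')
f=grab('wrist','w16')
plan([.5,-.1,.30])"
```

```text
t 18.45 pos [0.5923 0.1114 0.2668] F [ 0.29  0.24 -1.47] w 0.0308 j [ 0.18  0.47 -0.62  1.59  0.29  1.17 -0.49]
shift [-211.3  -92.   -34.2] turn [ 0.44 -0.09  0.01] rows>= 3.7
```

View pics/s16.png

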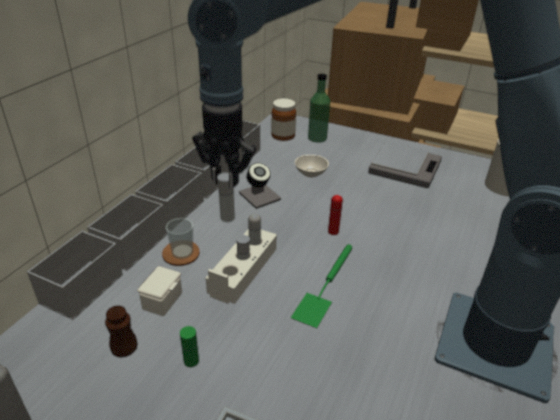

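View pics/w16.png

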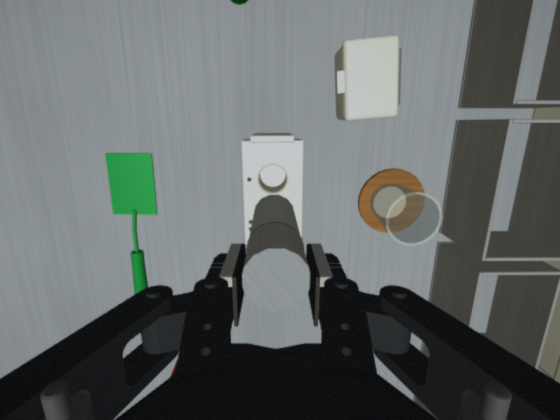

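```bash
python3 -c "
from h import *
plan([.66,-.33,.36])"
```

```text
t 18.45 pos [0.5923 0.1114 0.2668] F [ 0.29  0.24 -1.47] w 0.0308 j [ 0.18  0.47 -0.62  1.59  0.29  1.17 -0.49]
shift [-441.2   68.4  -93.4] turn [ 0.44 -0.09  0.01] rows>= 7.3
```

>>> {"name": "carry_out", "arguments": {
  "increments": [
    [[0,0,-50],[0,0,0],-1],
    [[-441,68,-93],[0,0,0],-1],
    [[-441,68,-93],[0,0,0],-1],
    [[-441,68,-93],[0,0,0],-1],
    [[-441,68,-93],[0,0,0],-1],
    [[-441,68,-93],[0,0,0],-1],
    [[-441,68,-93],[0,0,0],-1],
    [[-441,68,-93],[0,0,0],-1]
  ]
}}

```text
t: 19.45
ee_pos: [0.6561, -0.3219, 0.3532]
tool_rot: [-0.001, 0.707, 0.707, -0.0]
ft_force: [1.6, -0.7, -0.7]
gripper_width: 0.0305
```

>>> {"name": "carry_out", "arguments": {
  "increments": [
    [[0,0,0],[0,0,0],-1],
    [[0,0,0],[0,0,0],-1],
    [[0,0,0],[0,0,0],-1]
  ]
}}

```text
t: 19.82
ee_pos: [0.6568, -0.3178, 0.3535]
tool_rot: [-0.0, 0.706, 0.708, 0.0]
ft_force: [0.1, 0.1, -1.3]
gripper_width: 0.0304
```

```bash
python3 -c "
from h import *
plan([.66,-.33,.36])
f=grab('wrist','w17')
print(proj(f,[.707,-.261,.09]))"
```

```text
t 19.825 pos [ 0.6568 -0.3178  0.3535] F [ 0.07  0.06 -1.33] w 0.0304 j [ 0.64  0.64 -0.49  1.06  0.29  1.49  0.22]
shift [-12.2   3.2  -6.5] turn [-0.02 -0.06  0.16] rows>= 0.2
[311.62968781 129.83561536]
```

View pics/w17.png

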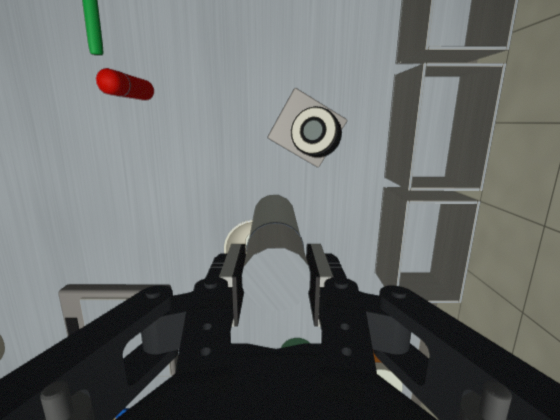

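```bash
python3 - <<'E'
from h import *
f=grab("wrist"); crop(f["image"],260,80,95,95,6,"w18c")
plan([.66,-.33,.36])
E
```

```text
t 19.925 pos [ 0.6568 -0.3184  0.3538] F [ 0.81 -0.27 -0.71] w 0.0305 j [ 0.64  0.64 -0.49  1.06  0.29  1.49  0.22]
shift [-11.6   3.2  -6.2] turn [ 0.   -0.02  0.13] rows>= 0.2
```

View pics/w18c.png

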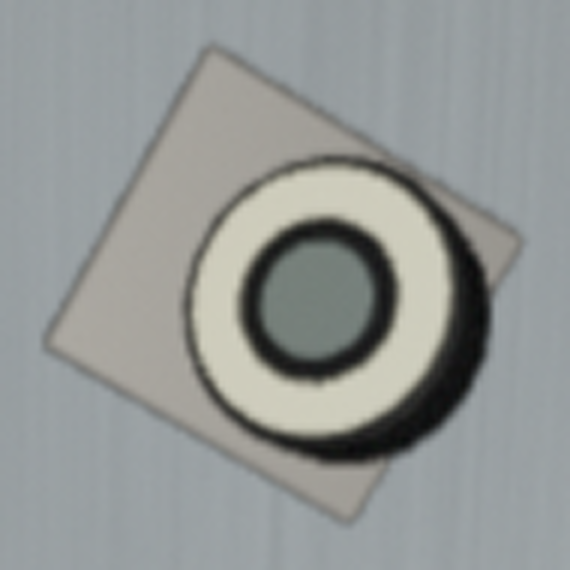

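```bash
python3 - <<'E'
from h import *
a=np.radians(150);n=np.array([np.sin(.45)*np.cos(a),np.sin(.45)*np.sin(a),np.cos(.45)])
ax=np.cross([0,0,1],n);ax/=np.linalg.norm(ax)
Rt=R.from_rotvec(ax*.45).as_matrix()@RD
L=np.array([.7065,-.2605,.0895])
print(-Rt[:,2],n)
for d in (.22,.10): print(L+(d+.0635)*n)
plan(*[(L+(d+.0635)*n,Rt) for d in (.22,.10)])
E
```

```text
[-0.3766912   0.21748277  0.9004471 ] [-0.3766912   0.21748277  0.9004471 ]
[ 0.59970804 -0.19884364  0.34477675]
[ 0.64491099 -0.22494157  0.2367231 ]
t 19.925 pos [ 0.6568 -0.3184  0.3538] F [ 0.81 -0.27 -0.71] w 0.0305 j [ 0.64  0.64 -0.49  1.06  0.29  1.49  0.22]
shift [119.7 -56.8   9.1] turn [-22.31 -12.94   0.12] rows>= 2.4
shift [ 93.5 -11.7 117.1] turn [-22.31 -12.94   0.12] rows>= 2.4
```

>>> {"name": "carry_out", "arguments": {
  "increments": [
    [[40,-19,3],[-7.5,-4.3,0],-1],
    [[80,-38,6],[-15,-8.6,0],-1],
    [[120,-57,9],[-22.3,-12.9,0.1],-1],
    [[120,-57,9],[-22.3,-12.9,0.1],-1],
    [[120,-57,9],[-22.3,-12.9,0.1],-1]
  ]
}}

```text
t: 20.55
ee_pos: [0.5998, -0.1998, 0.3458]
tool_rot: [0.216, 0.689, 0.689, 0.058]
ft_force: [0.7, -0.2, -0.9]
gripper_width: 0.0308
```

```bash
cat >> h.py <<'E'
def rd(d,o=.0635):
    a=np.radians(150);n=np.array([np.sin(.45)*np.cos(a),np.sin(.45)*np.sin(a),np.cos(.45)])
    ax=np.cross([0,0,1],n);ax/=np.linalg.norm(ax)
    Rt=R.from_rotvec(ax*.45).as_matrix()@RD
    L=np.array([.7065,-.2605,.0895])
    return (L+(d+o)*n,Rt)
E
python3 -c "
from h import *
plan(rd(.22),rd(.1))
grab('wrist','w19');grab('side','s19')"
```

```text
t 20.55 pos [ 0.5998 -0.1998  0.3458] F [ 0.72 -0.22 -0.9 ] w 0.0308 j [ 0.65  0.18 -0.55  1.82  0.38  0.78 -0.1 ]
shift [ 1.1 -0.4  0.6] turn [ 0.04  0.08 -0.03] rows>= 0.0
shift [  1.3  -0.5 120.6] turn [ 0.04  0.08 -0.03] rows>= 1.9
```

View pics/w19.png

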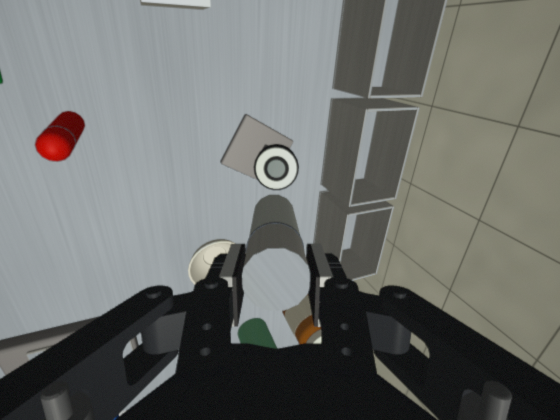

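View pics/s19.png

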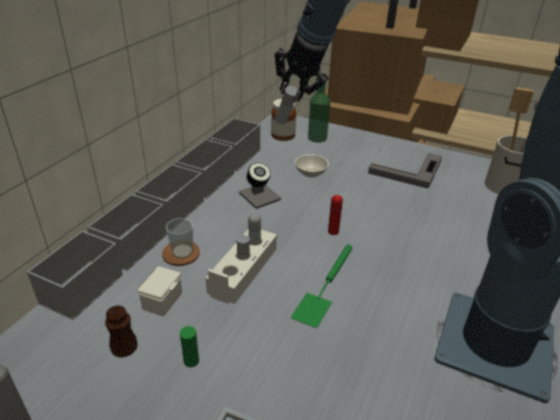

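>>> {"name": "carry_out", "arguments": {
  "increments": [
    [[1,0,40],[0,0,0],-1],
    [[1,0,80],[0,0,0],-1],
    [[1,0,105],[0,0,0],-1],
    [[1,0,120],[0,0,0],-1],
    [[1,0,120],[0,0,0],-1],
    [[1,0,120],[0,0,0],-1],
    [[1,0,120],[0,0,0],-1],
    [[1,0,120],[0,0,0],-1]
  ]
}}

```text
t: 21.65
ee_pos: [0.6449, -0.2254, 0.2372]
tool_rot: [0.216, 0.69, 0.689, 0.058]
ft_force: [1.0, -0.5, -0.9]
gripper_width: 0.0307
```

```bash
python3 -c "
from h import *
plan(rd(.1))
f=grab('wrist','w20');grab('top','t20');s=grab('side','s20');crop(s['image'],180,60,200,160,4,'s20c')
plan(rd(.1))
P,Rt=rd(.1)
for d in (0,.1,.205): 
    X=rd(d,0)[0]; print(d,X.round(3),proj(s,X),proj(f,X))"
```

```text
t 21.65 pos [ 0.6449 -0.2254  0.2372] F [ 0.98 -0.54 -0.85] w 0.0307 j [ 0.57  0.38 -0.47  1.84  0.59  0.6  -0.27]
shift [ 0.5 -0.2  0.3] turn [ 0.02  0.06 -0.1 ] rows>= 0.0
t 21.8 pos [ 0.6448 -0.2253  0.2366] F [ 0.3   0.2  -0.94] w 0.0303 j [ 0.57  0.38 -0.47  1.84  0.59  0.6  -0.27]
shift [ 0.4  0.2 -0.1] turn [-0.02  0.04 -0.09] rows>= 0.0
0 [ 0.706 -0.26   0.09 ] [259.02240275 171.34312912] [273.99548543 184.51918563]
0.1 [ 0.669 -0.239  0.18 ] [267.48994794 150.12389994] [273.33810964 210.31666213]
0.205 [ 0.629 -0.216  0.274] [277.5517036  124.90966202] [271.66209456 276.08872193]
```

View pics/w20.png

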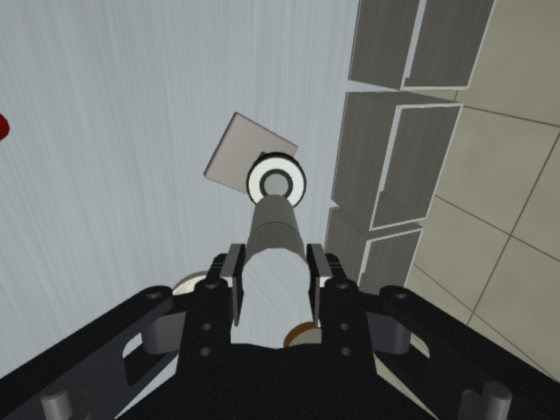

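View pics/s20c.png

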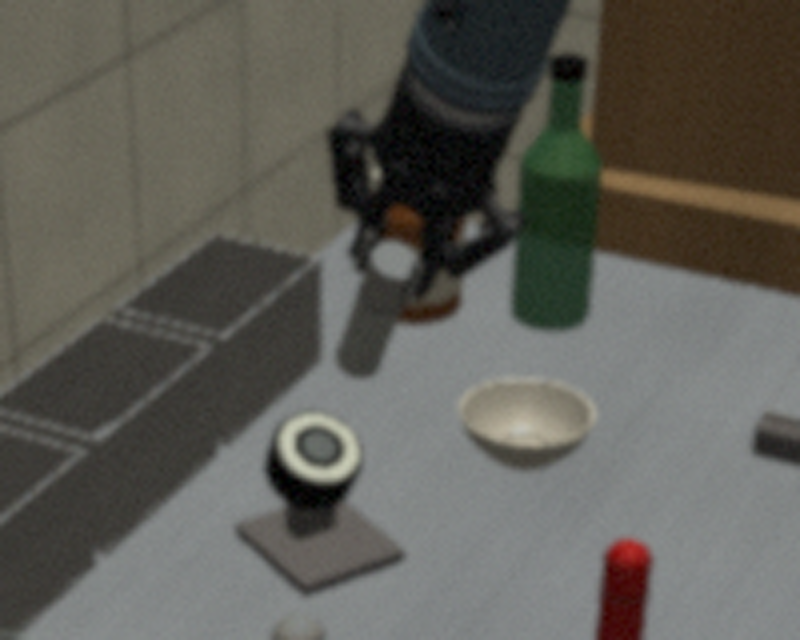

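View pics/t20.png

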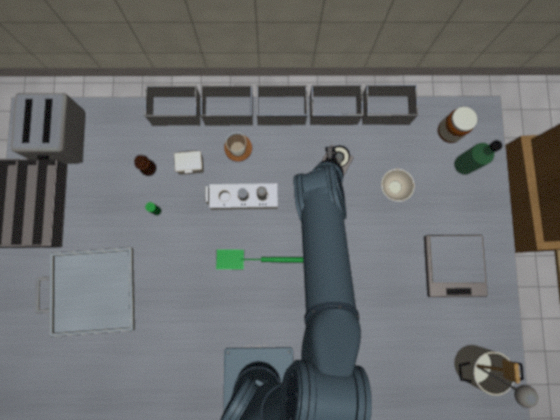

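>>> {"name": "carry_out", "arguments": {
  "increments": [
    [[0,0,0],[0,0,0],-1],
    [[0,0,0],[0,0,0],-1],
    [[0,0,0],[0,0,0],-1],
    [[0,0,0],[0,0,0],-1]
  ]
}}

```text
t: 22.3
ee_pos: [0.6448, -0.2253, 0.2362]
tool_rot: [0.215, 0.69, 0.689, 0.058]
ft_force: [1.0, -1.0, -1.0]
gripper_width: 0.0301
```

```bash
python3 -c "
from h import *
plan(rd(.1)); print(np.abs(sensors.read_state()['joint_vel']).max())
s=grab('side');crop(s['image'],180,190,120,120,5,'s21')
from workcell import job
print(job.close_job())"
```

```text
t 22.3 pos [ 0.6448 -0.2253  0.2362] F [ 1.02 -1.   -0.96] w 0.0301 j [ 0.57  0.38 -0.47  1.84  0.59  0.6  -0.27]
shift [ 0.2  0.3 -0.5] turn [-0.04  0.03 -0.09] rows>= 0.0
0.0025545817169095775
the job is handed in; nothing more can be done
None
```

View pics/s21.png

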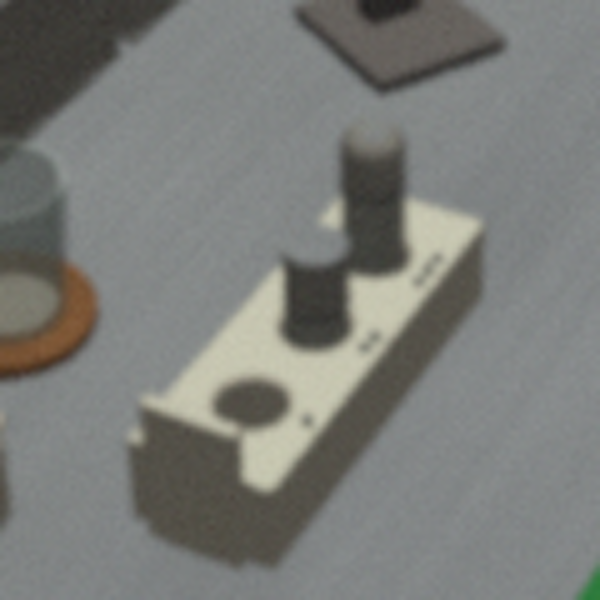

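I put the short tube in pocket 2 and released it, then did the same with the tall tube in pocket 3. Then I drew the oldest tube out of pocket 1 and held it at the code reader. I handed the job in at 22.3 s; no verdict is given.

**Last checks:**
- **Rack:** the final side view shows pocket 1 empty and the other two tubes upright and seated.
- **Held tube:** the arm is within about 1 mm and 0.1° of the pose I aimed for, with the base about 100 mm from the lens. In the side view its base and top lie within about 2 px of where I expected them. The joints are practically still, and the fingers are closed on the tube at about 30 mm.
- **Other things:** nothing looks moved in the last top view. I judged this by eye only.

**Disagreements:**
- **Cameras:** the top and wrist cameras differed by 3–4 mm in x on the rack. I therefore set each insertion by comparing tube and pocket in the same wrist picture.
- **Oldest tube:** when gripped, the hand stood about 3 mm above the planned height. I used the measured height when placing it at the reader.
- **Reader angle:** its direction of lean was taken from the edges of its foot (about 150°).

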